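Open the terminal compartment of a lamp base

TASK

Open the blue enamel lamp base's terminal compartment: press the red snap tab all the way in until the cover is free, then push the brass cover straight off its seat so that it lies flat on the wooden landing in front of it. Only press and push: do not lift the cover, and leave the rosettes, the bronze cup and the bone toggle where they are.

Things in the scene. Friction and masses are not known exactly. Their poses are not given: they have to be found in the camera images.
- lamp_base: Blue enamel lamp base with a wooden landing, fixed to the bench. Origin on the bench under the seat's centre; z up; +x is the way the cover comes off. 84 mm wide. Along x: round foot with a brass stub, up to 48 mm high (x -144 to -56); back stop 45 mm high (x -66 to -48); seat (x -48 to 46); landing (x 46 to 175); end fence 46 mm high (x 175 to 185).
- snap_tab (a joint): Travel of the red snap tab, straight down, in m: 0 = up (its top 52 mm above the bench, blocks the cover), 0.014 = fully in (top at 38 mm, below the seat; the cover slides over it). The cover is free once it is in by more than 12.5 mm. About 4 N of friction, no return spring: it stays where it is left.
- tab_top (a point): Centre of the top face of the red snap tab, a flat-topped block 36 x 36 mm standing up out of the landing right in front of the cover, centred at x = 66 mm, y = 0 of the lamp base. This point goes down with the tab.
- cover: Tarnished brass cover plate, loose, 0.11 to 0.22 kg, 90 (x) x 60 (y) x 8 mm, with a bright push rib standing across it: x -20 to -10 mm, 44 mm wide, 14 mm high above the plate. Origin at the centre of its underside; axes parallel to the lamp base's at the start, when it lies on the seat, origin above the lamp base's.
- rib_back (a point): Middle of the back face of the cover's rib (the face towards -x of the lamp base), 15 mm above the cover's underside, 7 mm above the plate's top: push here towards +x. Behind it the plate's flat top runs 25 mm further back.
- seat (a point): Centre of the cover's seat, 40 mm above the bench: two ledges along x with an open terminal well 20 mm deep between them, under the cover. Side guides beside it are 46 mm high, inner faces at y = +-32 mm of the lamp base.
- landing (a point): Point on the landing, a flat wooden deck 36 mm above the bench, 4 mm below the seat; at x = 110 mm, y = 0 of the lamp base, a good place for the cover's origin. The cover is wholly off the seat with its origin beyond x = 91 mm and meets the end fence at 130 mm; its tail may rest on the sunken tab. Side fences 42 mm high, inner faces at y = +-34 mm.
- rosette_a: Loose tarnished brass ceiling rosette, a round stepped disc 84 mm across and 22 mm high, bystander. Origin at the centre of its underside.
- rosette_b: The other loose brass ceiling rosette, same shape and size, darker, bystander. Origin at the centre of its underside.
- bronze_cup: Squat bronze hanging cup, open, 74 mm across and 48 mm high, bystander. Origin at the centre of its underside.
- bone_toggle: Carved bone toggle, a rounded bar 62 mm (x) x 18 x 16 mm high, bystander. Origin at the centre of its underside.
Mind the look-alikes: they are no part of the job. Leave any white look-alike of the cover alone.

How it is judged:
On the way, in this order (a step that is already met when the one before it is completed fails the run):
1. the snap tab is pressed in (more than 12.5 mm) while the cover is still on its seat (value of joint snap_tab above 0.0125 m and x of cover in the frame of lamp_base below 0.03 m), for 0.1 s.
2. the cover is pushed wholly off its seat (x of cover in the frame of lamp_base above 0.091 m), for 0.1 s.
At the end, for the whole second after the job is handed in: The tab is in (11.5 mm or more); the cover lies still and flat (within 0.08 rad) on the landing, wholly off its seat: its centre 91 to 135 mm along +x of the lamp base, its underside 34 to 39.5 mm above the bench (value of joint snap_tab above 0.0115 m and x of cover in the frame of lamp_base between 0.091 and 0.135 m and height (world z) of cover between 0.034 and 0.0395 m and angle between cover's own z axis and vertical below 0.08 rad and linear speed of cover below 0.01 m/s); the robot touches nothing.
It fails at once if the cover is lifted (8 mm or more above its seat) or tipped by more than 0.3 rad (height (world z) of cover above 0.048 m or angle between cover's own z axis and vertical above 0.3 rad).
It fails at once if a rosette, the cup or the toggle is moved by more than 10 mm (distance of any of rosette_a, rosette_b, bronze_cup, bone_toggle from where it was at the start of the episode above 0.01 m).
It also fails if it takes over 38 s, if anything falls off the work surface, if the arm or the gripper's body presses on something with over 40 N, if the wrist force passes 120 N, or if a joint passes its speed limit or range.

ROBOT

A 6-joint arm with a two-finger parallel gripper is mounted at the origin on the work surface. World frame = base frame: x ahead of the robot, y to its left, z up, the work surface at z = 0. Lengths are in m, angles in rad, forces in N, time in s.
With the tool pointing down it reaches from about 0.325 to 0.9 m from the base axis. Payload 6.1 kg.
Tool frame: the origin (TCP) lies midway between the tips of the shut fingers; the grasp point (between the pads) lies 19 mm behind it; z points along the fingers, y is the line along which they close (so a half turn about z gives the same grasp; the last joint's range is limited). The gripper opens to 87 mm and grips with 3 to 60 N. Pads are 19 mm wide; open, the fingers measure 117 mm over their backs; the gripper's body (75 mm by 190 mm) begins 51 mm behind the grasp point.
Start: joints at [-1.285, 0.22, 1.526, -0, 1.395, -0.126], TCP at [0.25, -0.573, 0.223] pointing down, gripper open.
Joint ranges: [-2.98, 2.98], [-0.91, 2.08], [0.09, 2.57], [-1.24, 4.39], [0.2, 2.65], [-2.68, 2.68]. Speed limits (rad/s): [2.57, 2.57, 3.01, 3.14, 3.14, 3.14].

INTERFACE

Orientations are given as a rotation vector (axis times angle).
In Python, from rig import r gives the robot as it stands. The module is installed in compiled form; this text tells all that it offers.
- The arm moves only by the shell command python3 -m jog 'ROWS'. ROWS is JSON, a list of rows, each an object with "rotation": the turn, a rotation vector about the tool's x, y, z in degrees, a list of three; "dp": the shift along the tool's x, y, z in m, a list of three; "claw": the finger opening in m, from 0 to 0.087. In form: [{"rotation": [rx, ry, rz], "dp": [x, y, z], "claw": claw}, ...]. A call has 1 to 5 rows; each row is the pose to reach, as a shift and turn from the pose commanded when the call began, along the tool's axes at that moment; what a row does not reach only later rows make up. A row lasts 1/12 s, in which the tool goes at most 41.7 mm and 7.16 degrees, less where a joint would pass 70% of its speed; a pose out of reach is approached as far as the arm can. A call with a gripper value outside its range is refused whole. The fingers move at their own pace and stop on an object; the grip force is fixed at half the most. Time passes only in rows, so rows that repeat a pose let the fingers close. It gives the time, the measured TCP pose, the force, the opening and the grip force at its end, in the units of the state.
- r.get_obs(): the state, without advancing time (a new reading comes with each control period).
- r.capture(name): name is "side" or "top" or "wrist"; returns the picture (480x640x3 uint8, blue, green, red); there is no depth.
- r.get_calibration(name): a dict with "fx", "fy", "cx", "cy" (pixels), "R" (3x3) and "t" (3): a world point X has camera coordinates R X + t. Camera axes: x right, y down, z forward; pixel columns grow to the right and rows downward; lengths in m; the calibration is good to about 2 mm. A picture is of the moment at which its call begins: read the wrist's pose just before it. get_calibration takes no time and is no camera call; for the wrist camera it gives the pose at the moment of the call.
- r.sign_off(): hands the job in; it is judged then, once.
Trained networks look in the newest picture that a camera, given by its name, has taken for a name from the list of things; names that differ only in an ending like _2 or _b are one class to them, and where a whole thing is asked for, a point or a joint stands for the part that bears it (a point fixed in the world has none). Each returns a list of dicts, best first, with "p" (0 to 1); they miss things now and then, are a little off and sometimes report something else, mostly with a low value. They report only what shows in the picture. A call takes as long as a camera call. They do not tell look-alikes from the thing itself.
- r.cut_out(camera, target): "mask" (480x640 bool, what is visible of it) and "xy" ([column, row] in pixels, amid what is visible of it).
The state is a dict: "clock": time; "joints": joint angles; "qd": joint speeds; "joint_efforts": joint torques, N m; "tcp_pos": TCP position; "tcp_rot": TCP orientation; "force": force on the tool from outside, world axes, zero at the start; "torque": the same for the moment, N m; "width": finger opening in m; "gripper_force": force on a finger pad.
Only numpy, scipy, OpenCV 4.12 (cv2) and the standard library are available. Lean on these libraries where they do the work, as an engineer would, in place of code of your own. Each camera call takes 0.05 s, during which the arm holds its last target. There are 200 camera calls.

## Working session

There is one attempt and no reset: what is moved stays moved. The work goes in short steps, Python scripts to look and compute and a shell command to move; the robot and the scene stay as the last step left them, time stands still between calls to the robot, and variables do not carry over. Pictures are saved under pics/ and viewed, at most 10 in all, crops included, and the job is handed in when it is done.

```bash
mkdir -p pics; python3 - <<'E'
from rig import r
import cv2,numpy as np
o=r.get_obs(); print(o['clock'],o['tcp_pos'],o['tcp_rot'],o['width'])
for c in ['top','side']:
    im=r.capture(c); cv2.imwrite(f'pics/{c}0.png',im)
    k=r.get_calibration(c); print(c,k)
    for n in ['lamp_base','snap_tab','cover','rosette_a','bronze_cup','bone_toggle']:
        print(n,[(round(d['p'],2),np.round(d['xy']).tolist(),int(d['mask'].sum())) for d in r.cut_out(c,n)])
E
```

```text
0.0 [ 0.24996059 -0.57218049  0.22145024] [-3.07338643e+00 -6.41886217e-01  3.49001785e-04] 0.08716424653404674
top {'fx': 450.25427155877105, 'fy': 450.25427155877105, 'cx': 317.01918875814147, 'cy': 239.13745947659388, 'R': array([[ 0.01757457, -0.9991575 , -0.03708672],
       [-0.98861294, -0.01182082, -0.15001571],
       [ 0.14945093,  0.03930087, -0.98798778]]), 't': array([-0.0485102 ,  0.60978618,  0.65815645])}
lamp_base [(0.56, [429.0, 207.0], 466)]
snap_tab [(0.93, [359.0, 243.0], 561)]
cover [(0.96, [394.0, 267.0], 2318), (0.89, [448.0, 140.0], 1873)]
rosette_a [(0.82, [364.0, 164.0], 1837), (0.72, [370.0, 348.0], 2289)]
bronze_cup [(0.83, [281.0, 287.0], 1759)]
bone_toggle [(0.78, [427.0, 208.0], 411)]
side {'fx': 499.2089367926807, 'fy': 499.2089367926807, 'cx': 325.55696394988894, 'cy': 241.47522826485883, 'R': array([[-0.87962342, -0.47561563,  0.00723991],
       [-0.34924129,  0.63541828, -0.68867564],
       [ 0.32294453, -0.60830369, -0.72503342]]), 't': array([0.51048597, 0.30807411, 0.55133854])}
lamp_base [(0.87, [336.0, 254.0], 8534), (0.54, [376.0, 225.0], 1698)]
snap_tab [(0.9, [343.0, 244.0], 544), (0.26, [338.0, 198.0], 376)]
cover [(0.87, [292.0, 172.0], 1101), (0.82, [374.0, 228.0], 1611)]
rosette_a [(0.9, [440.0, 287.0], 1881), (0.68, [271.0, 227.0], 1349)]
bronze_cup [(0.58, [347.0, 326.0], 2296)]
bone_toggle []
```

View pics/top0.png

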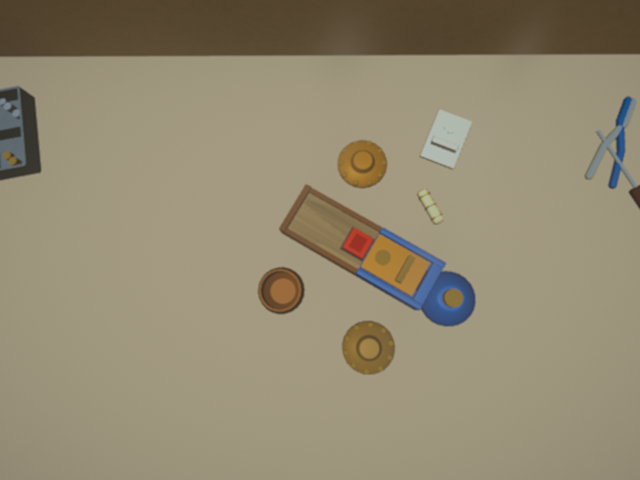

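View pics/side0.png

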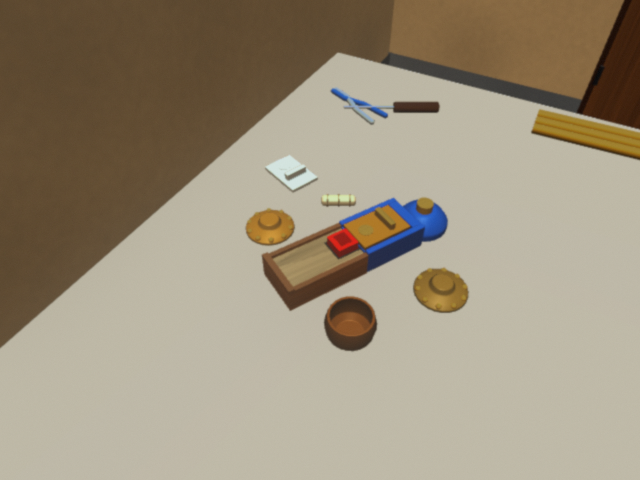

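The top view shows the lamp base with the red tab at (358,243), the brass cover at (394,265) and its rib at (405,270). 

What could be mistaken for the cover: the brass plate on the blue seat (394,265), the white look-alike (446,139), and the brass rosettes (362,163) and (369,347). I choose the brass plate on the seat and will check it in a close crop.

```bash
python3 - <<'E'
import cv2
a=cv2.imread('pics/top0.png')[170:330,270:480]
cv2.imwrite('pics/crop1.png',cv2.resize(a,None,fx=3.75,fy=3.75,interpolation=cv2.INTER_CUBIC))
E
```

```text
(no output)
```

View pics/crop1.png

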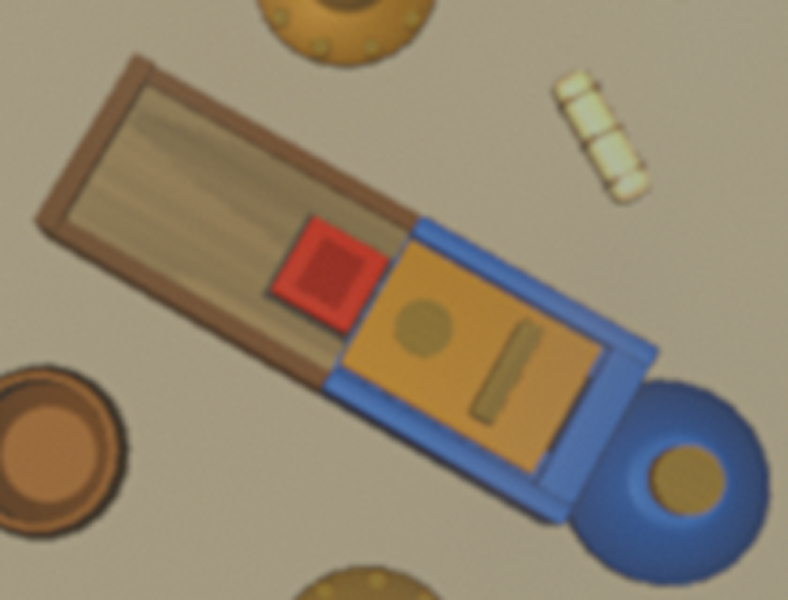

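The crop confirms it: a brass plate with a bright rib on the blue seat, directly behind the red tab. Next I fit the base pose from the corners.

```bash
cat > h.py <<'E'
import numpy as np
from scipy.spatial.transform import Rotation as Ro
def proj(k,X):
    c=X@np.array(k['R']).T+k['t']; return np.c_[k['fx']*c[:,0]/c[:,2]+k['cx'],k['fy']*c[:,1]/c[:,2]+k['cy']]
def l2w(p,L):
    L=np.atleast_2d(L); c,s=np.cos(p[2]),np.sin(p[2])
    return np.c_[p[0]+c*L[:,0]-s*L[:,1],p[1]+s*L[:,0]+c*L[:,1],L[:,2]]
E
python3 - <<'E'
from h import *
from rig import r
from scipy.optimize import least_squares
import cv2
k=r.get_calibration('top')
px=np.array([[313,217],[273,293],[412,240],[603,348],[535,473],[342,363],[138,57],[38,220],[657,352],[560,520]])/3.75+[270,170]
L=np.array([[84,-18,52],[84,18,52],[45,-30,48],[-45,-30,48],[-45,30,48],[45,30,48],[185,-42,46],[185,42,46],[-66,-42,45],[-66,42,45]])/1e3
s=least_squares(lambda p:(proj(k,l2w(p,L))-px).ravel(),[.5,0,1.0],loss='soft_l1')
print('top fit',s.x,np.degrees(s.x[2])); print(np.round(proj(k,l2w(s.x,L))-px,1).tolist())
p=s.x; np.save('p.npy',p)
ks=r.get_calibration('side')
# check against side: tab mask, cover corners
print('side proj tab',proj(ks,l2w(p,[[.066,0,.052]])),'rib top',proj(ks,l2w(p,[[-.015,0,.062]])),'fence corners',proj(ks,l2w(p,L[6:8])))
im=cv2.imread('pics/side0.png'); q=proj(ks,l2w(p,L))
a=cv2.resize(im[190:310,250:460],None,fx=3.75,fy=3.75,interpolation=cv2.INTER_CUBIC)
for u in q: cv2.circle(a,tuple(int(v) for v in (u-[250,190])*3.75+1.4),3,(0,255,0),1)
cv2.imwrite('pics/side_chk.png',a)
o=r.get_obs(); R=Ro.from_rotvec(o['tcp_rot']).as_matrix(); print('tool axes',R.round(3).tolist())
for n,l in dict(tab=[.066,0,.052],rib=[-.02,0,.055]).items():
    w=l2w(p,l)[0]; print(n,w,'r',np.hypot(*w[:2]))
E
```

```text
top fit [ 0.57133838 -0.16113432  1.05669824] 60.54434928774599
[[0.6, -0.4], [-0.4, -0.7], [-0.2, -0.2], [0.5, 0.1], [-0.3, 0.9], [-0.7, 0.3], [-0.6, -1.2], [-1.2, 0.3], [1.6, -0.6], [1.1, 2.4]]
side proj tab [[344.35358499 238.57848456]] rib top [[386.9532026  214.91523836]] fence corners [[263.45034597 254.12382684]
 [290.70366871 291.53739481]]
tool axes [[0.916, 0.4, 0.0], [0.4, -0.916, -0.0], [0.0, 0.0, -1.0]]
tab [ 0.60379386 -0.10366571  0.052     ] r 0.6126284403454619
rib [ 0.56150339 -0.17854905  0.055     ] r 0.5892077869326461
```

View pics/side_chk.png

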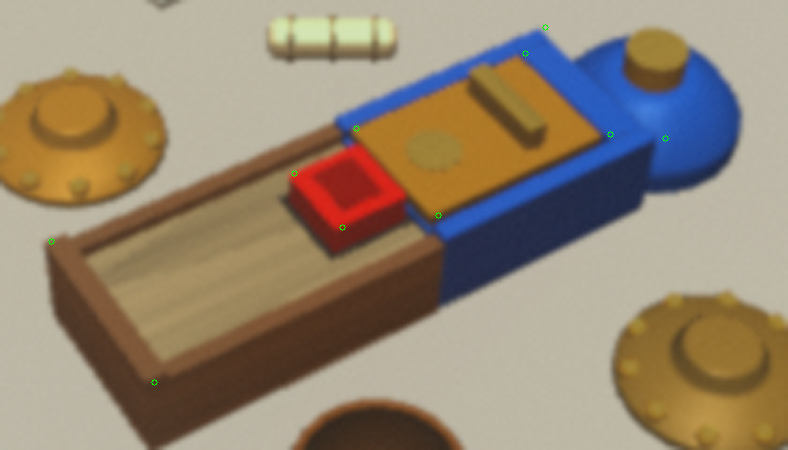

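```bash
cat >> h.py <<'E'
def plan(l,p=None):
    """tool-axis shift and turn to bring the TCP to lamp point l, tool x along lamp x"""
    from rig import r
    p=np.load('p.npy') if p is None else p
    o=r.get_obs(); R=Ro.from_rotvec(o['tcp_rot']).as_matrix(); c,s=np.cos(p[2]),np.sin(p[2])
    T=np.array([[c,s,0],[s,-c,0],[0,0,-1.]])
    d=np.array(o['tcp_pos'])-[p[0],p[1],0]
    print('t',round(o['clock'],2),'lamp pos',np.round([c*d[0]+s*d[1],-s*d[0]+c*d[1],d[2]],4),'force',np.round(o['force'],1),'w',round(o['width'],4))
    print('dp',np.round(R.T@(l2w(p,l)[0]-o['tcp_pos']),4).tolist(),'rot',np.round(Ro.from_matrix(R.T@T).as_rotvec(degrees=True),2).tolist())
E
python3 -c "
from h import *
plan([.066,0,.16])"
```

```text
t 0.7 lamp pos [-0.5163  0.0772  0.2226] force [0.3 0.4 0.8] w 0.087
dp [0.5118, -0.2883, 0.0626] rot [0.0, 0.0, -36.95]
```

```bash
python3 -m jog '[{"rotation":[0,0,-7],"dp":[0.034,-0.019,0],"claw":0},{"rotation":[0,0,-14],"dp":[0.068,-0.038,0],"claw":0},{"rotation":[0,0,-21],"dp":[0.102,-0.058,0],"claw":0},{"rotation":[0,0,-28],"dp":[0.136,-0.077,0],"claw":0},{"rotation":[0,0,-35],"dp":[0.17,-0.096,0],"claw":0}]'; python3 -c "
from h import *
plan([.066,0,.16])"
```

```text
clock: 1.12
tcp_pos: [0.3682, -0.4153, 0.2227]
tcp_rot: [2.735, 1.545, 0.0]
force: [0.6, -0.2, 0.3]
width: 0.0613
gripper_force: 0.0
t 1.12 lamp pos [-0.3212  0.0519  0.2227] force [ 0.6 -0.2  0.3] w 0.0613
dp [0.3885, 0.0408, 0.0627] rot [0.02, 0.0, -1.64]
```

```bash
python3 -m jog '[{"rotation":[0,0,-1.6],"dp":[0.038,0.004,0],"claw":0},{"rotation":[0,0,-1.6],"dp":[0.076,0.008,0],"claw":0},{"rotation":[0,0,-1.6],"dp":[0.114,0.012,0.01],"claw":0},{"rotation":[0,0,-1.6],"dp":[0.152,0.016,0.02],"claw":0},{"rotation":[0,0,-1.6],"dp":[0.19,0.02,0.03],"claw":0}]'; python3 -m jog '[{"rotation":[0,0,0],"dp":[0.038,0.004,0],"claw":0},{"rotation":[0,0,0],"dp":[0.07,0.008,0.005],"claw":0},{"rotation":[0,0,0],"dp":[0.09,0.012,0.01],"claw":0},{"rotation":[0,0,0],"dp":[0.1,0.014,0.02],"claw":0},{"rotation":[0,0,0],"dp":[0.1,0.014,0.02],"claw":0}]' ; python3 - <<'E'
from h import *
from rig import r
import cv2
plan([.066,0,.16])
k=r.get_calibration('wrist'); im=r.capture('wrist'); p=np.load('p.npy')
L=np.array([[84,-18,52],[84,18,52],[48,-18,52],[48,18,52],[45,-30,48],[-45,-30,48],[-45,30,48],[45,30,48],[185,-42,46],[185,42,46],[-20,22,62],[-20,-22,62]])/1e3
q=proj(k,l2w(p,L)); print(q.round().tolist())
for u in q: cv2.circle(im,tuple(int(v) for v in u),4,(0,255,0),1)
cv2.imwrite('pics/w1.png',im)
E
```

```text
clock: 1.53
tcp_pos: [0.4847, -0.2635, 0.1928]
tcp_rot: [2.717, 1.575, 0.001]
force: [0.8, -0.7, -0.5]
width: 0.0281
gripper_force: 0.0
clock: 1.95
tcp_pos: [0.5454, -0.1831, 0.1703]
tcp_rot: [-2.714, -1.578, 0.002]
force: [-0.0, -0.2, -0.2]
width: 0.002
gripper_force: 0.0
t 1.95 lamp pos [-0.0319  0.0118  0.1703] force [-0.  -0.2 -0.2] w 0.002
dp [0.098, 0.0115, 0.0103] rot [-0.17, -0.01, -0.19]
[[366.0, 69.0], [314.0, 69.0], [364.0, 124.0], [314.0, 124.0], [380.0, 128.0], [375.0, 246.0], [300.0, 246.0], [298.0, 128.0], [407.0, -103.0], [274.0, -102.0], [309.0, 219.0], [368.0, 219.0]]
```

View pics/w1.png

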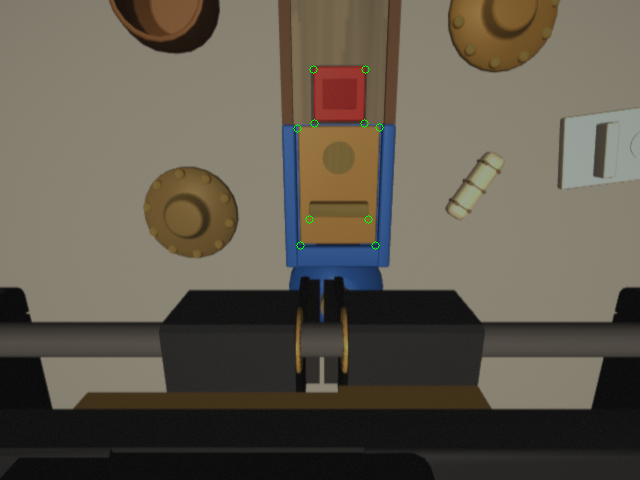

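The wrist view matches the fitted pose within about 2 px (tab centre at (339,94), cover front edge at row 126, rib at row 210). I move above the tab and go down.

```bash
python3 -m jog '[{"rotation":[0,0,0],"dp":[0.035,0.004,0],"claw":0},{"rotation":[0,0,0],"dp":[0.07,0.008,0.01],"claw":0},{"rotation":[0,0,0],"dp":[0.1,0.0115,0.03],"claw":0},{"rotation":[0,0,0],"dp":[0.1,0.0115,0.06],"claw":0},{"rotation":[0,0,0],"dp":[0.1,0.0115,0.08],"claw":0}]';  python3 -m jog '[{"rotation":[0,0,0],"dp":[0,0,0.01],"claw":0},{"rotation":[0,0,0],"dp":[0,0,0.01],"claw":0}]'; python3 -c "
from h import *
plan([.068,0,.038])"
```

```text
clock: 2.42
tcp_pos: [0.6048, -0.1044, 0.091]
tcp_rot: [-2.717, -1.576, 0.001]
force: [-0.4, -0.0, -1.1]
width: 0.0004
gripper_force: 0.0
clock: 2.58
tcp_pos: [0.6025, -0.1051, 0.0796]
tcp_rot: [-2.716, -1.571, 0.006]
force: [0.3, -0.4, 0.6]
width: 0.0002
gripper_force: 0.0
t 2.58 lamp pos [0.0642 0.0004 0.0796] force [ 0.3 -0.4  0.6] w 0.0002
dp [0.0039, 0.0006, 0.0416] rot [-0.31, 0.09, -0.45]
```

```bash
python3 -m jog '[{"rotation":[0,0,0],"dp":[0.003,0.0005,0.015],"claw":0},{"rotation":[0,0,0],"dp":[0.003,0.0005,0.024],"claw":0},{"rotation":[0,0,0],"dp":[0.003,0.0005,0.028],"claw":0},{"rotation":[0,0,0],"dp":[0.003,0.0005,0.031],"claw":0},{"rotation":[0,0,0],"dp":[0.003,0.0005,0.034],"claw":0}]';  python3 -m jog '[{"rotation":[0,0,0],"dp":[0,0,0.002],"claw":0},{"rotation":[0,0,0],"dp":[0,0,0.004],"claw":0},{"rotation":[0,0,0],"dp":[0,0,0.006],"claw":0},{"rotation":[0,0,0],"dp":[0,0,0.007],"claw":0},{"rotation":[0,0,0],"dp":[0,0,0.007],"claw":0}]'; python3 -c "
from h import *
plan([.068,0,.038])"
```

```text
clock: 3.0
tcp_pos: [0.6071, -0.1026, 0.0495]
tcp_rot: [2.718, 1.574, -0.0]
force: [-3.1, -0.9, 3.3]
width: 0.0004
gripper_force: 2.0
clock: 3.42
tcp_pos: [0.6076, -0.1021, 0.0418]
tcp_rot: [2.717, 1.575, 0.001]
force: [0.1, -1.2, 2.4]
width: 0.0005
gripper_force: 1.2
t 3.42 lamp pos [ 0.0693 -0.0025  0.0418] force [ 0.1 -1.2  2.4] w 0.0005
dp [-0.0013, -0.0025, 0.0038] rot [0.08, -0.01, -0.35]
```

```bash
python3 -m jog '[{"rotation":[0,0,0],"dp":[0,0,0.002],"claw":0},{"rotation":[0,0,0],"dp":[0,0,0.003],"claw":0},{"rotation":[0,0,0],"dp":[0,0,0.003],"claw":0}]';  python3 -m jog '[{"rotation":[0,0,0],"dp":[0,0,0.001],"claw":0},{"rotation":[0,0,0],"dp":[0,0,0.002],"claw":0},{"rotation":[0,0,0],"dp":[0,0,0.002],"claw":0}]'; python3 -c "
from h import *
plan([.068,0,.038])"
```

```text
clock: 3.67
tcp_pos: [0.6076, -0.1019, 0.0386]
tcp_rot: [2.717, 1.575, 0.001]
force: [0.8, -1.0, 2.9]
width: 0.0003
gripper_force: 1.3
clock: 3.92
tcp_pos: [0.6076, -0.1018, 0.0383]
tcp_rot: [2.717, 1.575, 0.001]
force: [-4.7, -1.3, 12.7]
width: 0.0003
gripper_force: 6.8
t 3.92 lamp pos [ 0.0695 -0.0024  0.0383] force [-4.7 -1.3 12.7] w 0.0003
dp [-0.0015, -0.0024, 0.0003] rot [0.04, -0.01, -0.34]
```

The tab has bottomed out at 38.3 mm, with the force rising to 12.7 N. I lift, go behind the rib, and check there.

```bash
python3 -m jog '[{"rotation":[0,0,0],"dp":[0,0,-0.03],"claw":0},{"rotation":[0,0,0],"dp":[0,0,-0.055],"claw":0},{"rotation":[0,0,-0.3],"dp":[-0.035,-0.002,-0.055],"claw":0},{"rotation":[0,0,-0.3],"dp":[-0.07,-0.002,-0.055],"claw":0},{"rotation":[0,0,-0.3],"dp":[-0.105,-0.002,-0.055],"claw":0}]';  python3 -m jog '[{"rotation":[0,0,0],"dp":[0,0,0],"claw":0},{"rotation":[0,0,0],"dp":[0,0,0],"claw":0}]'; python3 - <<'E'
from h import *
from rig import r
import cv2
plan([-.034,0,.054])
s=r.capture('side'); t=r.capture('top')
a=cv2.resize(s[180:320,240:450],(600,400),interpolation=cv2.INTER_CUBIC)
cv2.imwrite('pics/s2.png',a)
E
```

```text
clock: 4.33
tcp_pos: [0.5526, -0.1914, 0.0915]
tcp_rot: [-2.712, -1.585, -0.001]
force: [0.9, -0.4, 0.0]
width: 0.0006
gripper_force: 0.0
clock: 4.5
tcp_pos: [0.552, -0.1925, 0.0908]
tcp_rot: [-2.715, -1.577, 0.0]
force: [0.1, -0.0, -0.1]
width: -0.0
gripper_force: 0.0
t 4.5 lamp pos [-0.0368  0.0014  0.0908] force [ 0.1 -0.  -0.1] w -0.0
dp [0.0028, 0.0014, 0.0368] rot [-0.09, -0.04, -0.23]
```

View pics/s2.png

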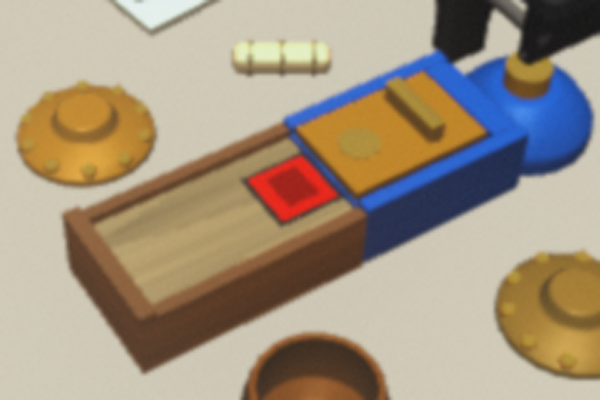

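The tab (290,188) is sunk flush and the cover is still seated. The fingers are behind the rib. I lower them to 53 mm.

```bash
python3 -m jog '[{"rotation":[0,0,-0.2],"dp":[0,0.001,0.015],"claw":0},{"rotation":[0,0,-0.2],"dp":[0,0.001,0.03],"claw":0},{"rotation":[0,0,-0.2],"dp":[0,0.001,0.038],"claw":0},{"rotation":[0,0,-0.2],"dp":[0,0.001,0.038],"claw":0}]'; python3 -m jog '[{"rotation":[0,0,0],"dp":[0.003,0,0],"claw":0},{"rotation":[0,0,0],"dp":[0.006,0,0],"claw":0},{"rotation":[0,0,0],"dp":[0.01,0,0],"claw":0},{"rotation":[0,0,0],"dp":[0.014,0,0],"claw":0},{"rotation":[0,0,0],"dp":[0.018,0,0],"claw":0}]'; python3 -c "
from h import *
plan([.082,0,.053])"
```

```text
clock: 4.93
tcp_pos: [0.5527, -0.1902, 0.0509]
tcp_rot: [-2.706, -1.587, 0.004]
force: [-1.3, -0.0, -0.5]
width: 0.0003
gripper_force: 0.0
clock: 5.35
tcp_pos: [0.5635, -0.1767, 0.0544]
tcp_rot: [2.71, 1.587, 0.001]
force: [-1.0, -1.8, 1.1]
width: 0.0005
gripper_force: 0.9
t 5.35 lamp pos [-0.0174 -0.0008  0.0544] force [-1.  -1.8  1.1] w 0.0005
dp [0.0994, -0.0005, 0.0014] rot [0.08, 0.01, 0.16]
```

```bash
python3 -m jog '[{"rotation":[0,0,0],"dp":[0.006,0,0.001],"claw":0},{"rotation":[0,0,0],"dp":[0.012,0,0.0015],"claw":0},{"rotation":[0,0,0],"dp":[0.018,0,0.0015],"claw":0},{"rotation":[0,0,0],"dp":[0.024,0,0.0015],"claw":0},{"rotation":[0,0,0],"dp":[0.03,0,0.0015],"claw":0}]'; python3 -m jog '[{"rotation":[0,0,0],"dp":[0.005,0,0],"claw":0},{"rotation":[0,0,0],"dp":[0.01,0,0],"claw":0},{"rotation":[0,0,0],"dp":[0.015,0,0],"claw":0},{"rotation":[0,0,0],"dp":[0.02,0,0],"claw":0},{"rotation":[0,0,0],"dp":[0.02,0,0],"claw":0}]'; python3 - <<'E'
from h import *
from rig import r
import cv2
plan([.082,0,.053])
s=r.capture('side')
cv2.imwrite('pics/s3.png',cv2.resize(s[180:320,240:450],(600,400),interpolation=cv2.INTER_CUBIC))
E
```

```text
clock: 5.77
tcp_pos: [0.5778, -0.1499, 0.052]
tcp_rot: [-2.711, -1.587, 0.0]
force: [-1.0, -2.0, 1.5]
width: 0.0008
gripper_force: 0.8
clock: 6.18
tcp_pos: [0.5876, -0.1319, 0.0518]
tcp_rot: [-2.71, -1.588, -0.0]
force: [-0.9, -0.3, 1.0]
width: 0.0004
gripper_force: 0.0
t 6.18 lamp pos [0.0334 0.0002 0.0518] force [-0.9 -0.3  1. ] w 0.0004
dp [0.0486, 0.0004, -0.0012] rot [-0.03, -0.03, 0.19]
```

View pics/s3.png

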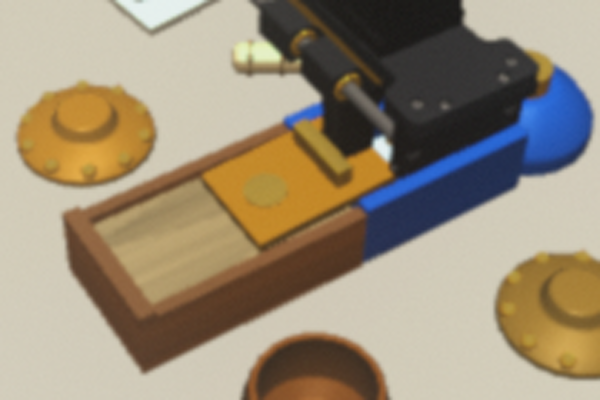

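The cover is sliding straight (medallion at (265,190), rib at (322,150)), with its front over the landing. I push about 48 mm further.

```bash
python3 -m jog '[{"rotation":[0,0,0],"dp":[0.005,0,-0.001],"claw":0},{"rotation":[0,0,0],"dp":[0.01,0,-0.001],"claw":0},{"rotation":[0,0,0],"dp":[0.015,0,-0.001],"claw":0},{"rotation":[0,0,0],"dp":[0.02,0,-0.001],"claw":0},{"rotation":[0,0,0],"dp":[0.025,0,-0.001],"claw":0}]'; python3 -m jog '[{"rotation":[0,0,0],"dp":[0.005,0,0],"claw":0},{"rotation":[0,0,0],"dp":[0.01,0,0],"claw":0},{"rotation":[0,0,0],"dp":[0.015,0,0],"claw":0},{"rotation":[0,0,0],"dp":[0.02,0,0],"claw":0},{"rotation":[0,0,0],"dp":[0.023,0,0],"claw":0}]'; python3 -m jog '[{"rotation":[0,0,0],"dp":[0,0,0],"claw":0},{"rotation":[0,0,0],"dp":[0,0,0],"claw":0}]'; python3 - <<'E'
from h import *
plan([.082,0,.053])
E
```

```text
clock: 6.65
tcp_pos: [0.5997, -0.1108, 0.053]
tcp_rot: [-2.711, -1.587, -0.0]
force: [-0.2, -0.7, 0.2]
width: 0.0005
gripper_force: 0.3
clock: 7.07
tcp_pos: [0.6111, -0.0905, 0.053]
tcp_rot: [-2.711, -1.588, -0.0]
force: [-0.3, -0.6, -0.2]
width: 0.0004
gripper_force: 0.3
clock: 7.23
tcp_pos: [0.611, -0.091, 0.0531]
tcp_rot: [2.711, 1.588, 0.0]
force: [0.9, -0.5, 0.5]
width: 0.0003
gripper_force: 0.0
t 7.23 lamp pos [ 0.0806 -0.      0.0531] force [ 0.9 -0.5  0.5] w 0.0003
dp [0.0014, -0.0, 0.0001] rot [0.01, -0.01, 0.17]
```

Next I back off slightly, lift clear, and check.

```bash
python3 -m jog '[{"rotation":[0,0,0],"dp":[-0.006,0,0],"claw":0},{"rotation":[0,0,0],"dp":[-0.01,0,-0.01],"claw":0},{"rotation":[0,0,0],"dp":[-0.03,0,-0.04],"claw":0},{"rotation":[0,0,0],"dp":[-0.065,0,-0.06],"claw":0},{"rotation":[0,0,0],"dp":[-0.1,0,-0.08],"claw":0}]'; python3 -m jog '[{"rotation":[0,0,0],"dp":[-0.035,0,-0.02],"claw":0},{"rotation":[0,0,0],"dp":[-0.05,0,-0.03],"claw":0},{"rotation":[0,0,0],"dp":[-0.05,0,-0.03],"claw":0}]'; python3 - <<'E'
from h import *
from rig import r
import cv2
plan([.082,0,.053]); p=np.load('p.npy')
s=r.capture('side'); k=r.get_calibration('side')
for z,x in [(44,110.5)]:
    q=proj(k,l2w(p,np.array([[x+a,b,z] for a in(-45,45) for b in(-30,30)])/1e3))
a=cv2.resize(s[170:320,225:450],(750,500),interpolation=cv2.INTER_CUBIC)
for u in q: cv2.circle(a,tuple(int(v) for v in (u-[225,170])*10/3),4,(0,255,0),1)
cv2.imwrite('pics/s4.png',a)
E
```

```text
clock: 7.65
tcp_pos: [0.5616, -0.1793, 0.1351]
tcp_rot: [2.709, 1.589, 0.001]
force: [0.4, -0.5, -0.6]
width: 0.0007
gripper_force: 0.0
clock: 7.9
tcp_pos: [0.5373, -0.2268, 0.1676]
tcp_rot: [2.709, 1.578, 0.003]
force: [1.1, -0.2, 0.5]
width: 0.001
gripper_force: 0.0
t 7.9 lamp pos [-0.0739 -0.0027  0.1676] force [ 1.1 -0.2  0.5] w 0.001
dp [0.1561, -0.0037, 0.1144] rot [0.39, 0.08, -0.11]
```

View pics/s4.png

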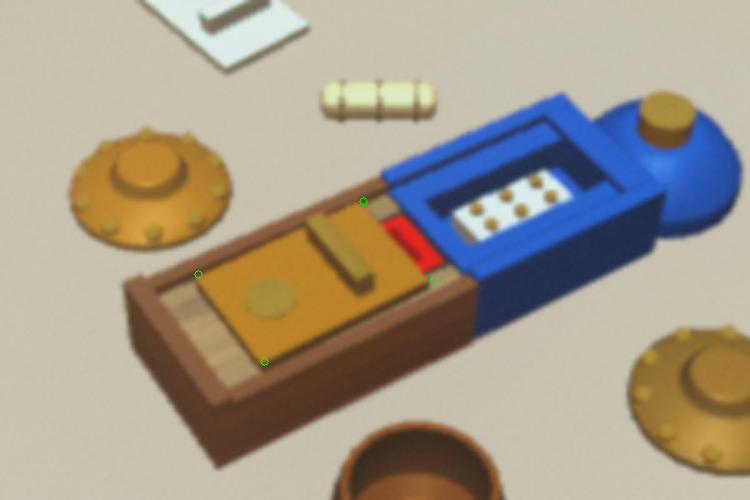

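The cover lies flat on the landing: its corners match the prediction for x ≈ 110 mm, its tail is over the sunken tab (415,243), and the bystanders have not moved. I'm handing it in.

```bash
python3 -c "
from rig import r
print(r.sign_off())"
```

```text
the job is handed in; nothing more can be done
None
```

The job is handed in: the snap tab is pressed fully in, and the cover lies flat on the landing about 110 mm along the base's +x; the rosettes, cup and toggle look unmoved in the last picture (sign-off gave no verdict).

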